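# Blow out the dust cup and show the station's filter plate

### The job

On the welding table's blow-off station, first blow out the steel dust cup: keep it mouth down, set it over the small nozzle on the round sprung pad and push the pad right down with it for a moment, then stand the cup back mouth down on the bare table. Then lift the flap of the filter housing by its bar until it stands up, draw out the filter plate hidden underneath by its tab, and show it over the shallow catch tray: finish while still holding the plate there, steady and upright, its lower edge about 10 cm above the middle of the tray and nothing else carrying it. Leave the other things on the table alone.

Things in the scene. Friction and masses are not known exactly. Their poses are not given: they have to be found in the camera images.
- station: Blow-off station, fixed: base plate 10 mm thick with a grey louvred filter housing 110 (x) x 90 (y) mm, 116 mm high, walls 4 mm, shut by the flap; beside it (y = -135 mm) the round pad. Origin on the table under the housing's middle; x from the flap's bar side to its hinge side, y away from the pad, z up.
- pad_face (a point): Centre of the top face of the sprung blow-off pad, a black rubber disc of 72 mm diameter, in a round grey housing of 92 mm diameter and 35 mm high (above the table) at station x = 0, y = -135 mm. The face is 45 mm above the table when up and 35 mm when fully down. A brass nozzle of 14 mm diameter stands 12 mm up from its centre.
- pad (a joint): How far the pad is pressed down: 0 up, 0.010 m fully down. Spring: about 3 N before it starts to move, about 11 N fully down; it rises again by itself.
- flap (a joint): Flap of the filter housing, rad: 0 shut (it may start slightly ajar), 1.57 standing straight up, 1.9 at its stop. Its hinge is stiff, so it stays where it is left; about 2 N at the bar moves it.
- flap_hinge (a point): Middle of the flap's hinge line, along the station's y at the far (station +x) top edge of the housing, 116 mm above the table. Fixed.
- flap_bar (a point): Middle of the flap's grab bar: round, 10 mm diameter, 72 mm long along station y, held by two arms in the flap's plane out in front of the housing, 34 mm free gap to the flap's edge, only the base plate far below. 150 mm from the hinge line; 120 mm above the table when shut. Flap: aluminium sheet 112 x 90 x 4 mm.
- plate_tab (a point): Grip centre of the filter plate's tab, 15 mm below its top, 85 mm above the plate's lower edge. Plate: aluminium frame with mesh, 70 wide (its x), 10 thick (its y), 70 mm high, plus tab on top 34 wide, 10 thick, 30 mm high; 150 g. Its axes start parallel to the station's; in the slot the tab's top is 6 mm under the shut flap. Comes out straight up.
- plate_foot (a point): Middle of the filter plate's lower edge, 85 mm below plate_tab.
- cup_center (a point): Centre, half-way up, of the steel dust cup: a plain round cup of 54 mm outer diameter and 80 mm height, walls 3 mm, standing mouth down (closed end up), 150 g. Its z axis points up from mouth to closed end.
- tray_center (a point): Middle of the inner floor, 4 mm above the table, of the shallow dark steel catch tray, 150 (x) by 130 (y) by 18 mm high, walls 4 mm, fixed to the table.
- tray: The same catch tray; origin under its middle, on the table.
- cup: The same dust cup; origin at the middle of its mouth.
- plate: The same filter plate; origin at the middle of its lower edge.
- spray: Bystander: white bottle, 54 mm diameter, 160 mm high. Origin under its middle. To be left alone.
- brush: Bystander: hand brush lying on the table. Origin under its middle. To be left alone.
- pipe: Bystander: short steel pipe offcut standing on end, 60 mm diameter, 50 mm high. Origin under its middle. To be left alone.
- square: Bystander: flat dark L-shaped steel square, legs 90 mm, 12 mm thick, lying on the table. Origin under its outer corner. To be left alone.
- slot (a point): Middle of the slot in the floor of the well under the flap, 65 mm above the table, at station x = -10 mm. The well is 102 (x) by 82 (y) mm, open up to the flap; the slot, 74 (station x) by 14 mm (y), holds the filter plate upright down to 10 mm above the table.
Not all that is in view belongs to the job. What is shaped like the cup but orange is not meant.

How it is judged:
By the outcome, as a careful person would: the job done as asked, in the order asked, and still so for the second after the job is handed in, while the arm keeps its last pose, push and grip.
It also fails if it takes over 72 s, if anything falls off the work surface, if the arm or the gripper's body presses on something with over 40 N, if the wrist force passes 120 N, or if a joint passes its speed limit or range.

### The arm

A 6-joint arm with a two-finger parallel gripper is mounted at the origin on the work surface. World frame = base frame: x ahead of the robot, y to its left, z up, the work surface at z = 0. Lengths are in mm, angles in rad, forces in N, time in s.
With the tool pointing down it reaches from about 275 to 725 mm from the base axis. Payload 5.6 kg.
Tool frame: the origin (TCP) lies on the centre line of the jaws, within the pads' length; the fingertips stand 19 mm ahead of it and the grasp point (between the pads) is the TCP; z points along the fingers, y is the direction in which the jaws open and shut (so a half turn about z gives the same grasp; the last joint's range is limited). The gripper opens to 85 mm and grips with 20 to 120 N. Pads are 22 mm wide; open, the fingers measure 114 mm over their backs; the gripper's body (76 mm by 85 mm) begins 54 mm behind the grasp point. The pads swing forward as they close: fully open they stand 13 mm farther back than shut.
Start: joints at [-0.879, 0.255, 0.108, 0, -1.424, -0.285], TCP at [217.638, -505.101, 250.283] pointing down, gripper open.
Joint ranges: [-2.95, 2.95], [-1.21, 1.97], [-1.09, 1.5], [-2.87, 1.71], [-2.94, -0.07], [-3.05, 3.05]. Speed limits (rad/s): [2.57, 2.57, 3.14, 3.14, 3.14, 3.14].

### API

Orientations are given as a rotation vector (axis times angle).
In Python, from plant import status, imaging, ticket gives the robot as it stands.
- The arm moves only by the shell command python3 -m inch 'ROWS' [FORCE]. ROWS is JSON, a list that holds one entry, the list of rows, each a list of 5 numbers: the gripper command: -1 is shut, 1 is fully open, values between are in proportion, then the shift along the tool's x, y, z in cm, then the turn about the tool's z in degrees. In form: [[[claw, tx, ty, tz, roll], ...]]. A call has 1 to 12 rows; each row is the pose to reach, as a shift and turn from the pose commanded when the call began, along the tool's axes at that moment; what a row does not reach only later rows make up. A row lasts 1/8 s, in which the tool goes at most 62.5 mm and 10.7 degrees, less where a joint would pass 70% of its speed; a pose out of reach is approached as far as the arm can. A call with a gripper value outside its range is refused whole. The fingers move at their own pace and stop on an object; FORCE is the grip in N (left out, the last holds). Time passes only in rows, so rows that repeat a pose let the fingers close. It gives the time, the measured TCP pose, the force and the opening at its end, in the units of the state.
- status.get_state(): the state, without advancing time (a new reading comes with each control period).
- imaging.snapshot(name): name is "scene" or "top" or "wrist"; returns a dict with "pixels" (400x640x3 uint8, blue, green, red), "intrinsics" (3x3 intrinsics, pixels), "rvec" (rotation vector, rad) and "tvec" (3), from world to camera coordinates, as OpenCV has them. Camera axes: x right, y down, z forward; pixel columns grow to the right and rows downward; lengths in mm; the calibration is good to about 2 mm. A picture is of the moment at which its call begins. There is no depth.
- ticket.job_done(): hands the job in, once; it reports no verdict.
The state is a dict: "t": time; "qpos": joint angles; "joint_velocities": joint speeds; "effort": joint torques, N m; "position": TCP position; "orientation": TCP orientation; "force": force on the tool from outside, world axes, zero at the start; "moment": the same for the moment, N m; "opening": finger opening in mm.
Only numpy, scipy, OpenCV 4.12 (cv2) and the standard library are available. Lean on these libraries where they do the work, as an engineer would, in place of code of your own. Each camera call takes 0.05 s, during which the arm holds its last target. There are 200 camera calls.

## Working session

There is one attempt and no reset: what is moved stays moved. The work goes in short steps, Python scripts to look and compute and a shell command to move; the robot and the scene stay as the last step left them, time stands still between calls to the robot, and variables do not carry over. Pictures are saved under pics/ and viewed, about 8 in all and at most 12, crops included, and the job is handed in when it is done.

```bash
ls; mkdir -p pics; cat > h.py <<'E'
import cv2,numpy as np,sys
from plant import status,imaging,ticket
def snap(n,f=None):
    s=imaging.snapshot(n)
    s['pixels']=np.array(s['pixels'],np.uint8)
    for k in('intrinsics','rvec','tvec'): s[k]=np.array(s[k],float)
    if f: cv2.imwrite('pics/'+f,s['pixels']); np.savez('pics/'+f[:-4],**s)
    return s
def ray(s,uv):
    R=cv2.Rodrigues(s['rvec'])[0]; c=-R.T@s['tvec'].ravel()
    p=cv2.undistortPoints(np.array([[uv]],float),s['intrinsics'],None).ravel()
    d=R.T@np.array([p[0],p[1],1]); return c,d/np.linalg.norm(d)
def onz(s,uv,z):
    c,d=ray(s,uv); return c+d*(z-c[2])/d[2]
def proj(s,P):
    return cv2.projectPoints(np.array(P,float).reshape(-1,3),s['rvec'],s['tvec'],s['intrinsics'],None)[0].reshape(-1,2)
def tool(P=None):
    "delta world -> tool axes, cm"
    st=status.get_state(); R=cv2.Rodrigues(np.array(st['orientation'],float))[0]
    return R
E
python3 - <<'E'
from h import *
print(status.get_state())
a=snap('top','top0.png');b=snap('scene','scene0.png')
for s in(a,b): print(s['intrinsics'],s['rvec'],s['tvec'])
E
```

```text
pics
{'t': 0.0, 'qpos': array([-8.79409266e-01,  2.55726526e-01,  1.06993460e-01, -4.44700431e-04,
       -1.42389413e+00, -2.84596133e-01]), 'joint_velocities': array([ 1.30121481e-03, -2.08019587e-05, -6.29488106e-04, -2.11208516e-03,
       -1.96266759e-04, -1.95125964e-04]), 'effort': array([-8.19733705e-04, -3.86623049e+01,  2.37944430e+01,  5.36517128e+00,
       -5.84494686e-03, -1.95984157e-06]), 'position': array([ 217.47581561, -504.67540218,  249.40675434]), 'orientation': array([ 6.34393097e-01, -3.07639226e+00, -2.86374509e-03]), 'force': array([ 0.31623392,  0.43082837, -0.10615746]), 'moment': array([-0.05780549,  0.00466041,  0.00618694]), 'opening': 85.20016858240193}
[[497.70837005   0.         321.29479294]
 [  0.         497.70837005 196.10831658]
 [  0.           0.           1.        ]] [ 2.10712882 -2.14258471  0.19671353] [  -9.07901074  593.42233771 1551.67505292]
[[487.50470793   0.         315.62006133]
 [  0.         487.50470793 201.1241636 ]
 [  0.           0.           1.        ]] [ 1.55913284  2.08915198 -0.79629099] [ 177.83868566 -347.73864049 1727.97256766]
```

View pics/top0.png

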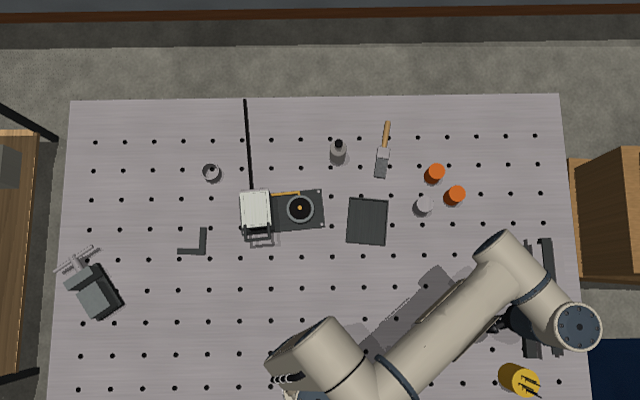

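View pics/scene0.png

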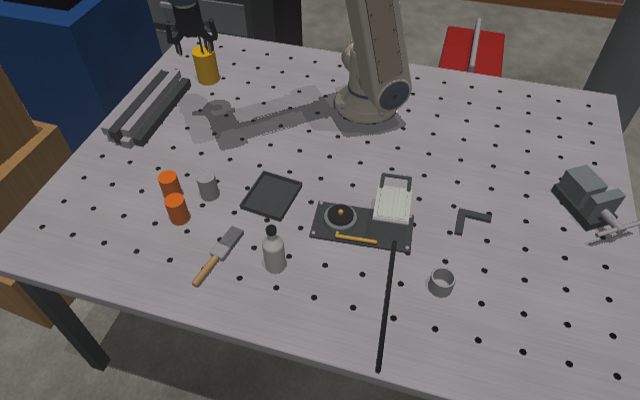

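The top view shows the steel (grey) cup at (424,206) and two orange look-alikes at (434,173) and (455,195). The station is at (283,212), with the pad at (300,208), the housing at (256,210) and the flap bar at (258,240). The tray is at (367,221). The grey cup fits the description; a crop should confirm it.

```bash
python3 - <<'E'
from h import *
a=cv2.imread('pics/top0.png');b=cv2.imread('pics/scene0.png')
A=cv2.resize(a[160:260,230:480],(800,320),interpolation=cv2.INTER_CUBIC)
B=cv2.resize(b[155:255,150:420],(756,280),interpolation=cv2.INTER_CUBIC)
B=cv2.copyMakeBorder(B,0,0,0,44,cv2.BORDER_CONSTANT)
cv2.imwrite('pics/c1.png',np.vstack([A,B]))
t=np.load('pics/top0.npz');s=np.load('pics/scene0.npz')
for n,uv,z in[('cup',(424,206),80),('pad',(300,208),45),('tray',(367,221),10),('o1',(434,173),80),('o2',(455,195),80)]:print(n,onz(t,uv,z))
for n,uv,z in[('cup',(207,180),80),('pad',(341,215),45),('tray',(271,195),10)]:print(n,onz(s,uv,z))
E
```

```text
cup [ 551.20721568 -343.30509568   80.        ]
pad [557.06898205  50.50276144  45.        ]
tray [ 515.76997562 -167.95967157   10.        ]
o1 [ 657.7185515  -381.15017994   80.        ]
o2 [ 584.94237248 -443.66769584   80.        ]
cup [ 569.64815061 -333.3552752    80.        ]
pad [559.48557247  55.55624325  45.        ]
tray [ 514.95147799 -167.2202138    10.        ]
```

View pics/c1.png

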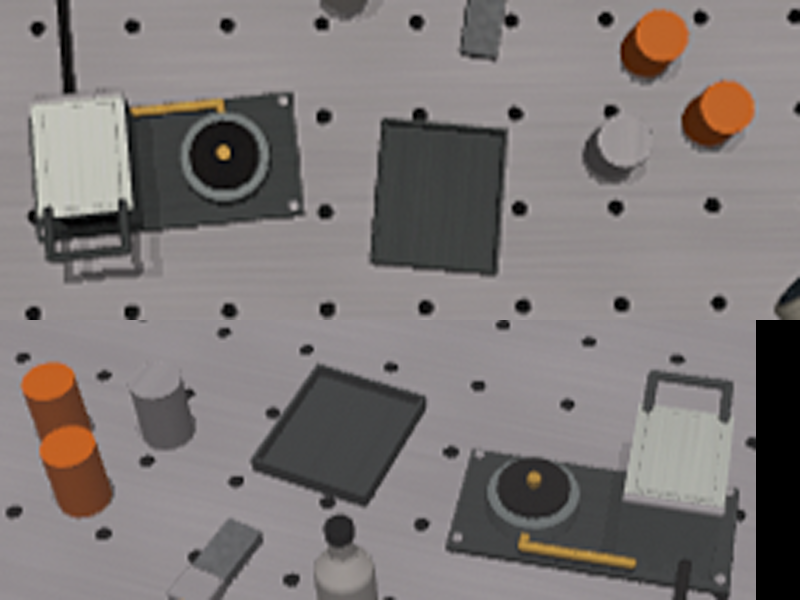

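```bash
cat >> h.py <<'E'
def tri(s1,u1,s2,u2):
    c1,d1=ray(s1,u1);c2,d2=ray(s2,u2)
    t=np.linalg.lstsq(np.c_[d1,-d2],c2-c1,rcond=None)[0]
    p,q=c1+t[0]*d1,c2+t[1]*d2
    return (p+q)/2,np.linalg.norm(p-q)
def goto(P=None,jaw=None):
    "print shift (tool axes, cm) to world P and roll (deg) to put jaw (tool y) at world azimuth jaw deg"
    st=status.get_state();R=cv2.Rodrigues(np.array(st['orientation'],float))[0]
    print('TCP',np.round(st['position'],1),'axes x',R[:,0].round(3),'y',R[:,1].round(3),'z',R[:,2].round(3),'F',np.round(st['force'],1),'open',round(st['opening'],1),'t',st['t'],'q6',round(st['qpos'][5],2))
    if P is not None: print('shift cm',(R.T@(np.array(P)-st['position'])/10).round(2))
    if jaw is not None:
        az=np.degrees(np.arctan2(R[1,1],R[0,1])); d=(az-jaw+90)%180-90; print('roll',round(d,1))  # tool z is down: +roll lowers azimuth
E
python3 - <<'E'
from h import *
t=np.load('pics/top0.npz');s=np.load('pics/scene0.npz')
T=lambda x,y:(230+(x+.5)/3.2-.5,160+(y+.5)/3.2-.5)
S=lambda x,y:(150+(x+.5)/2.8-.5,155+(y-320+.5)/2.8-.5)
print('cup top',onz(t,T(625,140),80),onz(s,S(157,380),80))
print('pad',onz(t,T(225,155),45),onz(s,S(533,490),45)); print('nozz',onz(t,T(223,152),57),onz(s,S(534,478),57))
for a,b in[((50,258),(652,375)),((130,250),(733,383))]:print('bar',tri(t,T(*a),s,S(*b)),onz(t,T(*a),120),onz(s,S(*b),120))
for p in[(30,103),(125,93),(132,212),(38,220)]:print('lid top',onz(t,T(*p),118))
for p in[(626,500),(727,512),(733,413),(638,403)]:print('lid sc',onz(s,S(*p),118))
print('tray',[onz(t,T(*p),18)[:2].round() for p in[(383,119),(507,129),(495,275),(371,263)]],[onz(s,S(*p),18)[:2].round() for p in[(320,366),(426,398),(365,502),(253,464)]])
goto((553,-340,200),45)
snap('wrist','w0.png')
E
```

```text
cup top [ 559.47425441 -346.82451987   80.        ] [ 556.6165082  -343.35755003   80.        ]
pad [556.76367101  50.60648267  45.        ] [561.56791219  53.38756736  45.        ]
nozz [557.89669721  52.08270637  57.        ] [556.38385109  52.67608305  57.        ]
bar (array([454.23040402, 177.00588373, 137.54117001]), np.float64(71.4483024482387)) [448.12907648 214.82676401 120.        ] [449.53940028 141.11484929 120.        ]
bar (array([449.84830892, 178.62670325, 123.16513783]), np.float64(80.5888666422779)) [454.48366201 138.72276621 120.        ] [438.40306399 218.30189087 120.        ]
lid top [599.16897495 236.25423627 118.        ]
lid top [607.51605806 144.12165899 118.        ]
lid top [491.11804801 137.09248671 118.        ]
lid top [484.91973035 227.03183366 118.        ]
lid sc [608.41483475 150.14411897 118.        ]
lid sc [596.73770076 239.35025868 118.        ]
lid sc [475.74448   224.7421255 118.       ]
lid sc [488.07588325 135.60744518 118.        ]
tray [array([ 596., -112.]), array([ 583., -239.]), array([ 433., -221.]), array([448., -95.])] [array([ 436., -219.]), array([449., -93.]), array([ 601., -108.]), array([ 586., -234.])]
TCP [ 217.5 -504.7  249.5] axes x [-0.918 -0.396  0.   ] y [-0.396  0.918  0.002] z [-0.001  0.002 -1.   ] F [ 0.5 -0.  -0.4] open 85.4 t 0.1 q6 -0.28
shift cm [-37.33   1.85   4.95]
roll 68.3
```

```bash
python3 -m inch '[[[1,-5,0.3,0,10],[1,-10,0.5,0,20],[1,-15,0.8,0,30],[1,-20,1,0,40],[1,-25,1.2,1,50],[1,-30,1.5,2,60],[1,-34,1.7,3,68],[1,-37.5,1.9,5,68.3],[1,-37.8,1.6,5,68.3],[1,-37.8,1.6,5,68.3]]]' 40; python3 - <<'E'
from h import *
s=snap('wrist','w1.png'); goto((558,-345,50),45); print(proj(s,[(558,-345,80),(558,-345,0),(585,-444,80),(658,-381,80)]))
E
```

```text
t: 1.4
position: [558.3, -341.2, 200.1]
orientation: [-1.201, -2.902, 0.001]
force: [-0.1, -0.5, 1.1]
opening: 85.3
TCP [ 558.1 -341.4  200.8] axes x [-0.707  0.707 -0.001] y [ 0.707  0.707 -0.   ] z [ 0.    -0.001 -1.   ] F [ 0.  -0.8  0.9] open 85.1 t 1.45 q6 -2.05
shift cm [-0.23 -0.26 15.08]
roll -0.0
[[309.58351911 207.3461422 ]
 [310.45411178 180.62857296]
 [250.61652601 305.12108575]
 [362.21151608 312.14520606]]
```

View pics/w1.png

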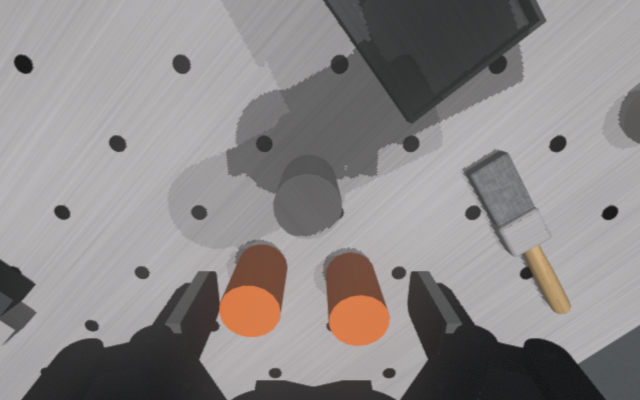

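Wrist view: grey cup top at (308,205), predicted (310,207), so the position is confirmed. The two orange cups are at (250,310) and (358,320), clear of the jaw line.

```bash
python3 -m inch '[[[1,-0.2,-0.3,4,0],[1,-0.2,-0.3,8,0],[1,-0.2,-0.3,12,0],[1,-0.2,-0.3,14.8,0],[1,-0.2,-0.3,14.8,0],[-1,-0.2,-0.3,14.8,0],[-1,-0.2,-0.3,14.8,0],[-1,-0.2,-0.3,14.8,0],[-1,-0.2,-0.3,14.8,0],[-1,-0.2,-0.3,14.8,0]]]' 50;  python3 -m inch '[[[-1,0,0,-3,0],[-1,0,0,-8,0],[-1,0,0,-12,0],[-1,0,0,-12,0]]]'; python3 - <<'E'
from h import *
goto((558,52.5,172),45)
s=snap('wrist','w2.png');cv2.imwrite('pics/w2.png',s['pixels'])
E
```

```text
t: 2.7
position: [558.7, -345.2, 54.7]
orientation: [1.2, 2.9, -0.001]
force: [-2.2, -0.3, 5.9]
opening: 52.1
t: 3.2
position: [559.5, -345.2, 177.0]
orientation: [1.198, 2.895, -0.0]
force: [0.2, -0.4, -1.7]
opening: 51.9
TCP [ 559.5 -345.2  177. ] axes x [-0.707  0.707 -0.008] y [0.707 0.707 0.003] z [ 0.008 -0.003 -1.   ] F [ 0.2 -0.4 -1.7] open 51.9 t 3.2 q6 -2.04
shift cm [28.22 28.02  0.37]
roll 0.0
```

View pics/w2.png

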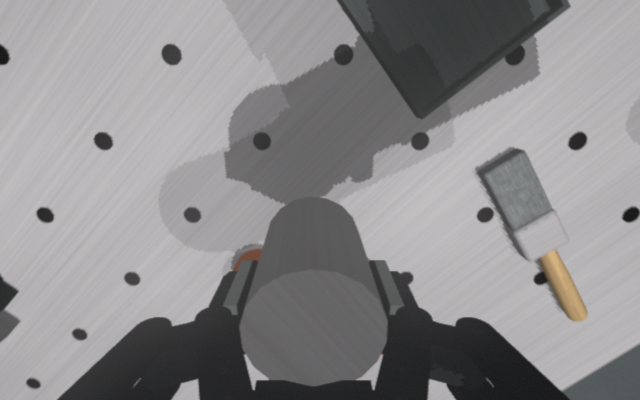

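The cup is held centred between the pads; its closed end is at (315,325). Next, carry it over the pad.

```bash
python3 -m inch '[[[-1,3,3,0,0],[-1,7,7,0,0],[-1,11,11,0,-3],[-1,15,15,0,-6],[-1,19,19,0,-9],[-1,23,23,0,-12],[-1,26,26,0,-15],[-1,28.2,28,0,-15],[-1,28.2,28,0,-15],[-1,28.2,28,0,-15]]]'; python3 - <<'E'
from h import *
goto((558,52.5,100))
s=snap('wrist','w3.png');t=snap('top');c=snap('scene')
P=status.get_state()['position']
print(proj(s,[(558,52.5,57),(545.8,187,118),(558+10,52.5,57),P]))
A=cv2.resize(t['pixels'][170:260,225:335],(330,270),interpolation=cv2.INTER_CUBIC)
B=cv2.resize(c['pixels'][140:260,300:440],(350,300))
im=np.zeros((400,640+160,3),np.uint8);im[:,:450]=s['pixels'][:,95:545];im[0:270,460:790]=A[:,:330]
cv2.imwrite('pics/m3.png',im)
E
```

```text
t: 4.5
position: [555.7, 52.7, 171.3]
orientation: [-0.812, -3.033, 0.002]
force: [-0.2, 0.3, -1.0]
opening: 52.2
TCP [555.7  52.7 171.3] axes x [-0.866  0.5    0.001] y [ 0.5    0.866 -0.001] z [-0.002 -0.    -1.   ] F [-0.2  0.3 -1. ] open 52.2 t 4.5 q6 -2.47
shift cm [-0.22  0.11  7.13]
[[315.06868248 209.77334796]
 [533.9046679  106.17264494]
 [321.59398696 220.45079843]
 [313.24546127 297.53763609]]
```

View pics/m3.png

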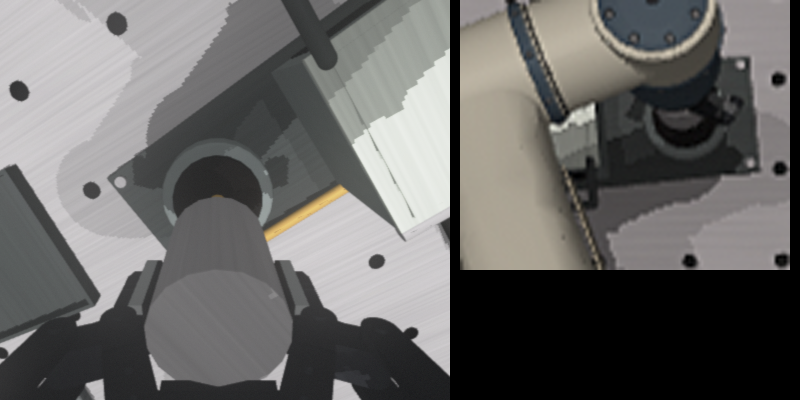

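```bash
python3 - <<'E'
from h import *
s=np.load('pics/w3.npz')
for c in[(558,52.5),(558,55),(561,52.5)]:
  for r,z in((36,45),(46,35)):
    a=np.linspace(0,6.28,90);p=proj(s,np.c_[c[0]+r*np.cos(a),c[1]+r*np.sin(a),0*a+z])
    print(c,r,p[:,0].min()-95,p[:,0].max()-95,p[:,1].min())
E
```

```text
(558, 52.5) 36 174.35290841066472 265.66105787080613 159.45890057301526
(558, 52.5) 46 163.63104640425354 276.32312861920525 144.10428430725335
(558, 55) 36 177.03613862258675 268.4937712546318 157.81688910446465
(558, 55) 46 166.20568519402013 279.0765139540058 142.4775204741465
(561, 52.5) 36 176.38836219297264 267.4102929027628 162.85867059042468
(561, 52.5) 46 165.62961297444463 277.98100959955747 147.47235824718504
```

Wrist view: pad ring centre at (312,195), nozzle glimpsed under the cup rim at (312,197). That puts the pad at about x 554, y 52.5, so the cup is aligned within about 2 mm. Lowering.

```bash
python3 -m inch '[[[-1,0,0,3,0],[-1,0,0,5,0],[-1,0,0,6.5,0],[-1,0,0,7,0],[-1,0,0,7.3,0],[-1,0,0,7.6,0],[-1,0,0,7.6,0],[-1,0,0,7.6,0]]]'; python3 -m inch '[[[-1,0,0,0.2,0],[-1,0,0,0.4,0],[-1,0,0,0.4,0]]]';python3 -m inch '[[[-1,0,0,0.15,0],[-1,0,0,0.3,0],[-1,0,0,0.3,0]]]'
```

```text
t: 5.65
position: [556.7, 52.9, 97.0]
orientation: [0.812, 3.034, 0.0]
force: [-1.5, -1.0, 2.2]
opening: 51.9
t: 6.02
position: [556.7, 52.9, 92.8]
orientation: [0.812, 3.034, 0.0]
force: [-2.0, -2.2, 6.3]
opening: 52.1
t: 6.4
position: [556.7, 52.9, 90.1]
orientation: [0.812, 3.033, 0.0]
force: [-2.5, -1.1, 8.6]
opening: 51.9
```

```bash
python3 -m inch '[[[-1,0,0,0.1,0],[-1,0,0,0.2,0],[-1,0,0,0.2,0]]]';python3 -m inch '[[[-1,0,0,0.15,0],[-1,0,0,0.3,0],[-1,0,0,0.3,0],[-1,0,0,0.3,0],[-1,0,0,0.3,0],[-1,0,0,0.3,0]]]'
```

```text
t: 6.78
position: [556.7, 52.8, 89.6]
orientation: [0.811, 3.033, 0.0]
force: [-7.2, -1.4, 17.6]
opening: 52.1
t: 7.52
position: [556.8, 52.8, 89.5]
orientation: [0.81, 3.031, 0.001]
force: [-16.1, -0.5, 34.9]
opening: 52.2
```

```bash
python3 -m inch '[[[-1,0,0,-2,0],[-1,0,0,-6,0],[-1,0,0,-10,0],[-1,3,-4,-10,0],[-1,6,-8,-10,0],[-1,9,-12,-10,0],[-1,9.9,-14.1,-10,0],[-1,9.9,-14.1,-10,0],[-1,9.9,-14.1,-10,0]]]'; python3 - <<'E'
from h import *
goto((400,-20,58))
E
```

```text
t: 8.65
position: [400.9, -19.3, 184.2]
orientation: [0.813, 3.034, 0.001]
force: [-0.4, -0.1, -1.7]
opening: 51.7
TCP [400.9 -19.3 184.2] axes x [-0.866  0.5   -0.   ] y [0.5   0.866 0.001] z [ 0.  0. -1.] F [-0.4 -0.1 -1.7] open 51.7 t 8.65 q6 -2.44
shift cm [ 0.04 -0.11 12.62]
```

```bash
python3 -m inch '[[[-1,0,0,4,0],[-1,0,0,8,0],[-1,0,0,11,0],[-1,0,0,12.3,0],[-1,0,0,12.8,0],[-1,0,0,13,0],[-1,0,0,13,0]]]'
```

```text
t: 9.52
position: [400.9, -19.3, 54.9]
orientation: [0.812, 3.033, 0.001]
force: [0.9, 0.3, -1.2]
opening: 52.3
```

```bash
python3 -m inch '[[[-1,0,0,0.1,0],[-1,0,0,0.15,0],[-1,0,0,0.15,0]]]';python3 -m inch '[[[0,0,0,0,0],[1,0,0,0,0],[1,0,0,0,0],[1,0,0,0,0],[1,0,0,-4,0],[1,0,0,-8,0],[1,0,0,-13,0],[1,0,0,-15,0],[1,0,0,-15,0]]]'; python3 - <<'E'
from h import *
goto((453,178.5,200),5)
snap('wrist','w4.png')
s=snap('scene','s4.png');t=snap('top','t4.png')
im=np.zeros((560,800,3),np.uint8);w=cv2.imread('pics/w4.png')
im[:280,:448]=cv2.resize(w,(448,280));im[:280,448:]=cv2.resize(t['pixels'],(448,280))[:,96:]
im[280:,:]=cv2.resize(s['pixels'][130:260,150:521],(800,280));cv2.imwrite('pics/m4.png',im)
E
```

```text
t: 9.9
position: [401.1, -19.4, 54.6]
orientation: [0.811, 3.033, 0.002]
force: [-5.7, 0.8, 14.5]
opening: 52.1
t: 11.02
position: [401.0, -19.4, 204.2]
orientation: [0.812, 3.032, 0.003]
force: [-0.7, 0.1, -0.1]
opening: 85.4
TCP [401.  -19.4 204.2] axes x [-0.866  0.5   -0.003] y [0.5   0.866 0.003] z [ 0.003  0.001 -1.   ] F [-0.7  0.1 -0.1] open 85.4 t 11.025 q6 -2.44
shift cm [ 5.39 19.74  0.45]
roll 55.0
```

View pics/m4.png

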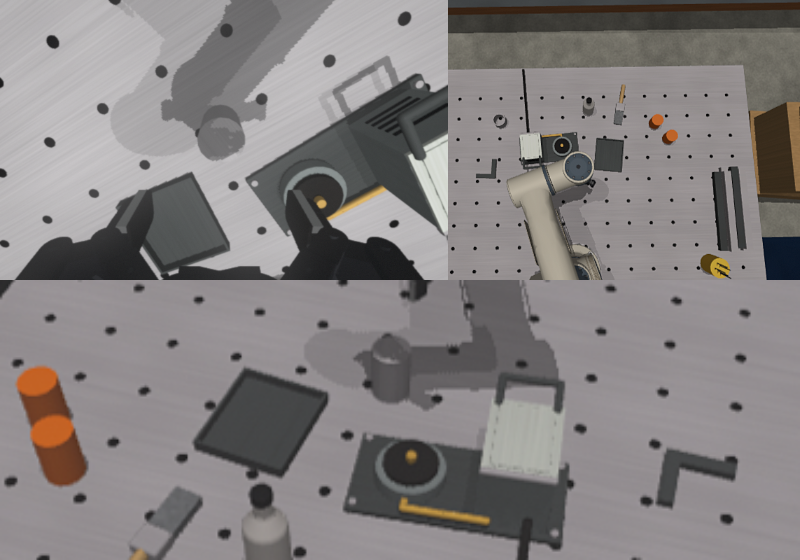

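Scene view: the cup stands mouth down on bare table at (390,368) in the crop and the pad is up again. Now position over the flap bar with the jaws along station x.

```bash
python3 -m inch '[[[1,1,3,0,-10],[1,2,6,0,-20],[1,3,9,0,-30],[1,4,12,0,-40],[1,5,15,0,-50],[1,5.5,18,0,-60],[1,5.5,19.6,0,-70],[0.5,5.5,19.6,0,-80],[0,5.5,19.6,0,-90],[-0.3,5.5,19.6,0,-100],[-0.3,5.5,19.6,0,-110],[-0.3,5.5,19.6,0,-120]]]' 30;python3 -m inch '[[[-0.3,0,0,0,-5],[-0.3,0,0,0,-5]]]'; python3 - <<'E'
from h import *
goto((451,178.5,128),5)
s=snap('wrist','w5.png')
y=np.array([-.09,.996]);
for z in (120,):print(proj(s,[(*(np.array((451,178.5))+k*y),z) for k in(-36,0,36)]))
E
```

```text
t: 12.68
position: [449.8, 177.3, 201.2]
orientation: [2.226, -2.213, -0.001]
force: [-0.3, 0.1, -0.1]
opening: 30.3
t: 12.92
position: [449.9, 177.3, 201.5]
orientation: [2.314, -2.122, -0.001]
force: [0.2, -0.6, 0.3]
opening: 29.6
TCP [449.9 177.3 201.5] axes x [ 0.086 -0.996  0.001] y [-0.996 -0.086  0.002] z [-0.002 -0.001 -1.   ] F [ 0.2 -0.6  0.3] open 29.6 t 12.925 q6 -0.61
shift cm [-0.12 -0.13  7.35]
roll -0.0
[[311.19262719 173.62373727]
 [311.49186503 226.61249336]
 [311.76094897 274.26162394]]
```

View pics/w5.png

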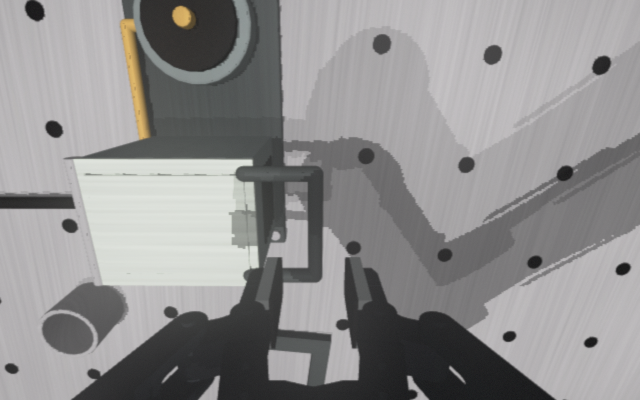

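Wrist view: the bar runs from (315,172) to (315,277), about 2–3 mm toward −x of the estimate and slightly high (flap a bit ajar). Grasping it.

```bash
python3 -m inch '[[[-0.44,-0.1,0.15,2,0],[-0.44,-0.1,0.15,4,0],[-0.44,-0.1,0.15,6,0],[-0.44,-0.1,0.15,7,0],[-0.44,-0.1,0.15,7,0],[-1,-0.1,0.15,7,0],[-1,-0.1,0.15,7,0],[-1,-0.1,0.15,7,0],[-1,-0.1,0.15,7,0]]]' 30; python3 - <<'E'
from h import *
goto()
s=snap('wrist','w6.png');
H=np.array([598.5,191.5,116]);X=np.array([.996,.088,0])
p=status.get_state()['position']
d=p-H; r=-d@X
print('r',r,d[2])
# arc offsets in tool axes for bar start angle a0
R=tool()
for a0 in (0.03,0.08):
  b0=H+150*(-X*np.cos(a0)+np.array([0,0,np.sin(a0)]))
  print(a0,b0,[(R.T@(H+150*(-X*np.cos(a)+np.array([0,0,np.sin(a)]))-b0)/10).round(1).tolist() for a in np.linspace(a0,1.65,13)])
E
```

```text
t: 14.1
position: [448.6, 178.6, 132.9]
orientation: [-2.316, 2.122, 0.001]
force: [-4.0, 0.8, 0.7]
opening: 8.2
TCP [448.6 178.6 132.9] axes x [ 0.087 -0.996 -0.   ] y [-0.996 -0.087  0.   ] z [-0.  0. -1.] F [-4.   0.8  0.7] open 8.2 t 14.1 q6 -0.62
r 150.4412014061944 16.843264305562457
0.03 [449.16722496 178.30593955 120.49932503] [[0.0, 0.0, 0.0], [-0.0, -0.2, -2.0], [-0.0, -0.7, -4.0], [-0.0, -1.4, -5.9], [-0.0, -2.4, -7.6], [-0.0, -3.6, -9.3], [-0.0, -5.0, -10.7], [-0.0, -6.6, -12.0], [-0.0, -8.3, -13.0], [-0.0, -10.2, -13.8], [-0.0, -12.1, -14.3], [-0.0, -14.2, -14.5], [-0.0, -16.2, -14.5]]
0.08 [449.57782508 178.34221748 127.9872041 ] [[0.0, 0.0, 0.0], [-0.0, -0.3, -1.9], [-0.0, -0.8, -3.8], [-0.0, -1.6, -5.6], [-0.0, -2.6, -7.3], [-0.0, -3.8, -8.9], [-0.0, -5.2, -10.2], [-0.0, -6.8, -11.4], [-0.0, -8.5, -12.3], [-0.0, -10.3, -13.1], [-0.0, -12.2, -13.6], [-0.0, -14.2, -13.8], [-0.0, -16.1, -13.8]]
```

View pics/w6.png

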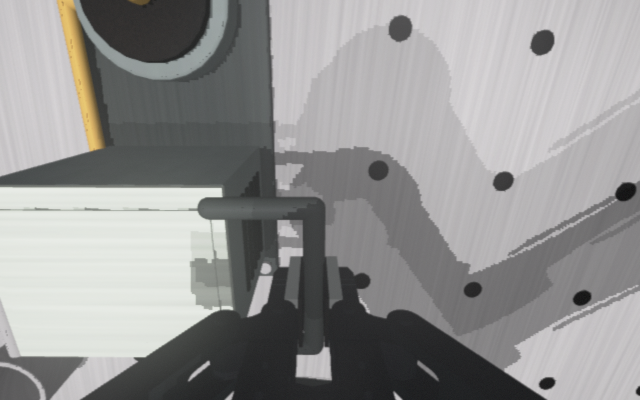

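The bar is between the pads at (313,280). Swinging it up along the arc.

```bash
python3 -m inch '[[[-1,0,-0.1,-1,0],[-1,0,-0.25,-2,0],[-1,0,-0.45,-3,0],[-1,0,-0.75,-3.9,0],[-1,0,-1.1,-4.8,0],[-1,0,-1.5,-5.7,0],[-1,0,-2,-6.6,0],[-1,0,-2.5,-7.4,0],[-1,0,-3.1,-8.2,0],[-1,0,-3.7,-9,0],[-1,0,-3.7,-9,0]]]'; python3 - <<'E'
from h import *
goto()
s=snap('scene','s7.png')
cv2.imwrite('pics/s7c.png',cv2.resize(s['pixels'][130:260,300:480],(540,390)))
E
```

```text
t: 15.52
position: [482.6, 181.4, 225.2]
orientation: [2.314, -2.119, -0.006]
force: [-22.2, 1.8, 15.9]
opening: 8.1
TCP [482.6 181.4 225.2] axes x [ 0.088 -0.996 -0.001] y [-0.996 -0.088  0.005] z [-0.005  0.    -1.   ] F [-22.2   1.8  15.9] open 8.1 t 15.525 q6 -0.57
```

View pics/s7c.png

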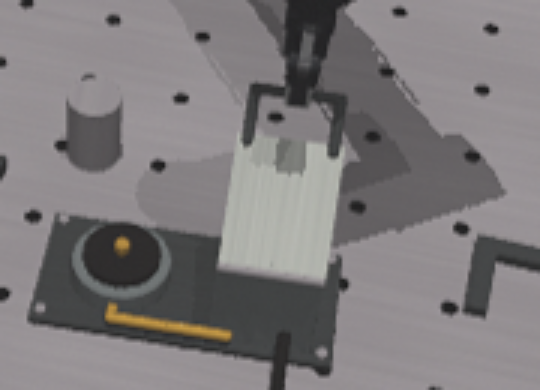

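Force shows I am pressing toward the hinge by about 3 mm, so I'll shift the rest of the arc outward.

```bash
python3 -m inch '[[[-1,0,0.3,-0.2,0],[-1,0,-0.2,-0.8,0],[-1,0,-0.85,-1.5,0],[-1,0,-1.4,-2,0],[-1,0,-1.95,-2.5,0],[-1,0,-2.6,-2.9,0],[-1,0,-3.2,-3.35,0],[-1,0,-3.8,-3.7,0],[-1,0,-4.5,-4.1,0],[-1,0,-4.5,-4.1,0]]]'; python3 - <<'E'
from h import *
goto()
E
```

```text
t: 16.82
position: [532.1, 185.6, 266.6]
orientation: [-2.314, 2.12, -0.004]
force: [-5.2, 1.7, 7.9]
opening: 8.4
TCP [532.1 185.6 266.6] axes x [ 0.087 -0.996 -0.   ] y [-0.996 -0.087 -0.004] z [ 0.004  0.001 -1.   ] F [-5.2  1.7  7.9] open 8.4 t 16.825 q6 -0.53
```

```bash
python3 -m inch '[[[-1,0,-0.6,-0.4,0],[-1,0,-1.3,-0.7,0],[-1,0,-2,-0.95,0],[-1,0,-2.7,-1.2,0],[-1,0,-3.4,-1.35,0],[-1,0,-4.2,-1.5,0],[-1,0,-5,-1.65,0],[-1,0,-5.7,-1.7,0],[-1,0,-6.5,-1.75,0],[-1,0,-7.2,-1.75,0],[-1,0,-8,-1.7,0],[-1,0,-8,-1.7,0]]]'; python3 - <<'E'
from h import *
goto()
s=snap('scene','s8.png'); w=snap('wrist')
cv2.imwrite('pics/s8c.png',np.hstack([cv2.resize(s['pixels'][100:250,300:460],(400,375)),cv2.resize(w['pixels'],(400,250))[:250].__class__((375,400,3),dtype=np.uint8)*0+np.pad(cv2.resize(w['pixels'],(400,250)),((0,125),(0,0),(0,0)))]))
E
```

```text
t: 18.32
position: [611.3, 192.5, 280.4]
orientation: [-2.316, 2.123, -0.001]
force: [-0.2, -0.3, 2.9]
opening: 8.3
TCP [611.3 192.5 280.4] axes x [ 0.087 -0.996  0.   ] y [-0.996 -0.087 -0.001] z [ 0.001 -0.    -1.   ] F [-0.2 -0.3  2.9] open 8.3 t 18.325 q6 -0.46
```

View pics/s8c.png

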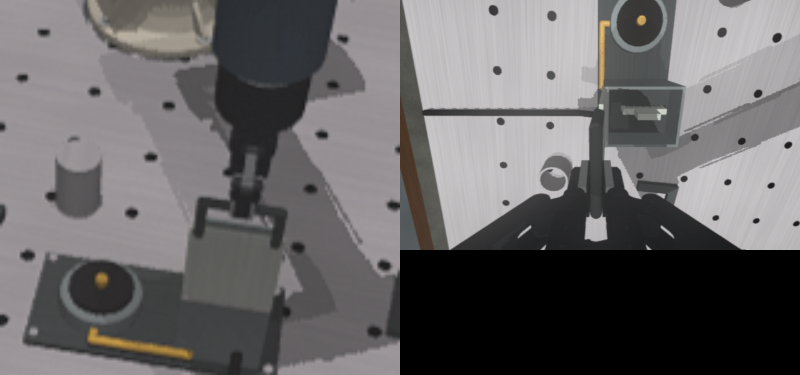

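Flap is up (about 1.66 rad from the arc) and the wrist view shows the tab in the open well. Release, retreat upward and move over the slot.

```bash
python3 -m inch '[[[-0.4,0,0,0,0],[-0.4,0,0,0,0],[-0.4,0,0,-2,0],[-0.4,0,0,-5,0],[-0.4,0,3,-6,0],[-0.4,0,6,-6,10],[-0.4,0,7.8,-6,20],[-0.4,0,7.8,-6,30],[-0.4,0,7.8,-6,40],[-0.4,0,7.8,-6,50],[-0.4,0,7.8,-6,60],[-0.4,0,7.8,-6,70]]]' 40;python3 -m inch '[[[-0.4,0,0,0,10],[-0.4,0,0,2,20],[-0.4,0,0,6,20],[-0.4,0,0,9,20],[-0.4,0,0,11,20],[-0.4,0,0,11,20]]]'; python3 - <<'E'
from h import *
goto((533.3,186.1,95),95)
s=snap('wrist','w9.png')
print(proj(s,[(533.3,186.1,110)]))
X=np.array([.996,.088,0]);Y=np.array([-.088,.996,0]);C=np.array([533.3,186.1,110])
print(proj(s,[C+a*17*X+b*5*Y for a,b in((1,1),(1,-1),(-1,-1),(-1,1))]).round(1).tolist())
cv2.imwrite('pics/w9c.png',s['pixels'])
E
```

```text
t: 19.92
position: [532.3, 185.9, 340.7]
orientation: [0.672, -3.069, -0.0]
force: [-0.3, -0.3, -0.2]
opening: 25.7
t: 20.68
position: [531.6, 185.5, 229.3]
orientation: [0.137, -3.135, 0.002]
force: [-0.8, -0.4, 0.8]
opening: 25.4
TCP [531.6 185.5 229.3] axes x [-0.996 -0.087  0.003] y [-0.087  0.996 -0.001] z [-0.003 -0.002 -1.   ] F [-0.8 -0.4  0.8] open 25.4 t 20.675 q6 -2.1
shift cm [-0.22  0.07 13.42]
roll 0.0
[[314.68050328 207.75617037]]
[[321.0, 228.2], [308.3, 228.2], [308.1, 186.5], [321.3, 186.5]]
```

```bash
python3 - <<'E'
from h import *
g=cv2.cvtColor(cv2.imread('pics/w9c.png'),cv2.COLOR_BGR2GRAY)
np.set_printoptions(linewidth=250)
print('u270..',g[160:250:6,274:360:2])
E
```

```text
u270.. [[ 64  65  65  65  64  64  65  64  64  64  64  64  64  63  65  64  61 114 140 138 139 139 139  96  62  65  63  64  65  65  66  66  66  65  67  67  70  76  77  71  68  70  72]
 [ 64  65  64  64  63  63  62  64  63  63  62  62  62  64  64  65  60 116 141 143 141 142 139  95  61  64  65  65  65  65  67  65  66  66  65  67  67  73  77  75  69  68  71]
 [ 63  63  62  63  63  65  63  62  63  61  62  64  63  61  63  63  60 116 138 137 137 138 136  92  63  64  65  65  64  63  65  66  67  66  68  68  68  75  78  74  69  70  72]
 [ 64  63  63  64  63  62  63  62  61  62  63  63  63  62  62  63  60 105 118 118 118 118 117  88  61  65  66  65  64  65  66  66  66  66  71  75  75  76  78  69  71  70  73]
 [ 62  63  62  63  63  64  63  63  62  63  64  64  63  62  64  62  62 108 116 116 116 116 115  95  64  70  72  73  73  74  74  74  75  75  75  77  76  77  74  70  71  71  73]
 [ 90  90  89  77  63  63  63  62  63  62  66  70  71  72  62  63  65 129 135 136 139 138 137 113  70  74  74  73  74  75  75  75  74  76  76  77  77  77  76  75  71  70  73]
 [ 90  91  90  92  90  84  76  70  72  72  
[... 832 characters left out ...]
 [ 99 100  98  99 100  99  99  98  99  99 100  99  99  99  99  99  88 138 166 165 168 168 168 119  97 100 100 101 100 102 102 100 101 100 101 101 102 102  95  95  95  95  88]
 [ 99  99  98  98  98  98  97  98  97  98  97  97  98  98  97  99  98 172 231 231 232 231 225 113  99  99  99 100 100  99 100 100  99 101 101 101 100  98  93  95  93  94  84]
 [ 99  98  98  98  98  99  97  98  97  97  97  97  98  97  97  98  97  99  99  99 100 100  99 100  98  98  99  98  99  99  98  99  99 100 100 100 100 101  97  93  93  94  86]
 [ 93  93  95  95  96  97  97  97  98  98  96  94  94  93  94  95  96  97  98  99  99  93  93  94  95  96  97  97  99  97  98  99  97  99  99 100  99  99  92  93  92  92  86]]
```

```bash
python3 - <<'E'
from h import *
g=cv2.cvtColor(cv2.imread('pics/w9c.png'),cv2.COLOR_BGR2GRAY)
print([(v,int(g[v,314])) for v in range(120,240,2)])
s=np.load('pics/w9.npz')
X=np.array([.996,.088,0]);C=np.array([533.3,186.1,0])
for l,z in((17,110),(17,80),(35,80)):print(l,z,proj(s,[C+a*l*X+[0,0,z] for a in(1,-1)]).round(1).tolist())
E
```

```text
[(120, 120), (122, 101), (124, 68), (126, 68), (128, 71), (130, 67), (132, 67), (134, 56), (136, 51), (138, 50), (140, 49), (142, 48), (144, 62), (146, 83), (148, 83), (150, 83), (152, 94), (154, 96), (156, 105), (158, 138), (160, 139), (162, 141), (164, 142), (166, 141), (168, 141), (170, 139), (172, 137), (174, 138), (176, 135), (178, 118), (180, 116), (182, 115), (184, 116), (186, 118), (188, 136), (190, 139), (192, 138), (194, 139), (196, 138), (198, 140), (200, 139), (202, 139), (204, 137), (206, 158), (208, 168), (210, 168), (212, 169), (214, 170), (216, 169), (218, 168), (220, 169), (222, 168), (224, 168), (226, 168), (228, 216), (230, 233), (232, 232), (234, 133), (236, 100), (238, 100)]
17 110 [[314.7, 228.2], [314.7, 186.5]]
17 80 [[314.5, 214.7], [314.6, 176.7]]
35 80 [[314.5, 233.7], [314.6, 155.4]]
```

Tab edges in the wrist image (u 307–321, v 187–228) match the prediction within a pixel. Grasp and lift straight out.

```bash
python3 -m inch '[[[-0.4,-0.2,0.05,4,0],[-0.4,-0.2,0.05,8,0],[-0.4,-0.2,0.05,11,0],[-0.4,-0.2,0.05,12.7,0],[-0.4,-0.2,0.05,13.3,0],[-0.4,-0.2,0.05,13.3,0],[-1,-0.2,0.05,13.3,0],[-1,-0.2,0.05,13.3,0],[-1,-0.2,0.05,13.3,0],[-1,-0.2,0.05,13.3,0]]]' 50;python3 -m inch '[[[-1,0,0,-0.5,0],[-1,0,0,-1.2,0],[-1,0,0,-2,0],[-1,0,0,-3,0],[-1,0,0,-3,0]]]'
```

```text
t: 21.98
position: [535.4, 186.8, 99.2]
orientation: [-0.138, 3.136, 0.001]
force: [-0.6, 0.5, 5.9]
opening: 9.2
t: 22.6
position: [535.0, 186.8, 129.0]
orientation: [-0.137, 3.137, 0.002]
force: [0.5, -0.5, -0.9]
opening: 9.6
```

```bash
python3 -m inch '[[[-1,0,0,-2,0],[-1,0,0,-4,0],[-1,0,0,-7,0],[-1,0,0,-10,0],[-1,0,0,-12.5,0],[-1,0,0,-12.5,0]]]'; python3 - <<'E'
from h import *
goto((514.5,-166,193))
E
```

```text
t: 23.35
position: [535.2, 186.9, 254.7]
orientation: [-0.137, 3.135, 0.003]
force: [0.2, -0.2, -2.0]
opening: 9.4
TCP [535.2 186.9 254.7] axes x [-0.996 -0.087 -0.004] y [-0.087  0.996  0.002] z [ 0.004  0.002 -1.   ] F [ 0.2 -0.2 -2. ] open 9.4 t 23.35 q6 -2.1
shift cm [  5.17 -34.99   6.09]
```

```bash
python3 -m inch '[[[-1,0.5,-3,0,0],[-1,1,-7,0,0],[-1,1.5,-11,0,0],[-1,2.5,-16,0,0],[-1,3,-21,0,0],[-1,4,-26,0,0],[-1,4.5,-30,0,0],[-1,5,-33,2,0],[-1,5.2,-35,4,0],[-1,5.2,-35,6.1,0],[-1,5.2,-35,6.1,0],[-1,5.2,-35,6.1,0]]]'; python3 - <<'E'
from h import *
goto((514.5,-166,193))
t=snap('top','t10.png');s=snap('scene','s10.png');w=snap('wrist','w10.png')
# tray rim in views
im=np.zeros((600,800,3),np.uint8)
im[:300,:400]=cv2.resize(s['pixels'][90:240,150:350],(400,300))
im[:300,400:]=cv2.resize(t['pixels'][150:270,225:385],(400,300))
im[300:,:480]=cv2.resize(w['pixels'],(480,300))
im[300:,480:]=cv2.resize(s['pixels'][120:260,290:440],(320,300))
cv2.imwrite('pics/f.png',im)
P=status.get_state()['position']
print(proj(s,[P-[0,0,89],P-[0,0,85],(515,-165,4)]),proj(w,[P-[0,0,89],(515,-165,4)]))
E
```

```text
t: 24.85
position: [513.4, -166.6, 192.1]
orientation: [-0.138, 3.138, -0.001]
force: [0.2, -0.5, -1.2]
opening: 9.2
TCP [ 513.4 -166.6  192.1] axes x [-0.996 -0.088 -0.   ] y [-0.088  0.996 -0.   ] z [ 0. -0. -1.] F [ 0.2 -0.5 -1.2] open 9.2 t 24.85 q6 -1.46
shift cm [-0.12  0.05 -0.09]
[[268.74621432 172.25279412]
 [268.62752116 171.24031944]
 [271.86508432 196.53433166]] [[314.07523825 219.41898205]
 [315.175487   182.60605914]]
```

View pics/f.png

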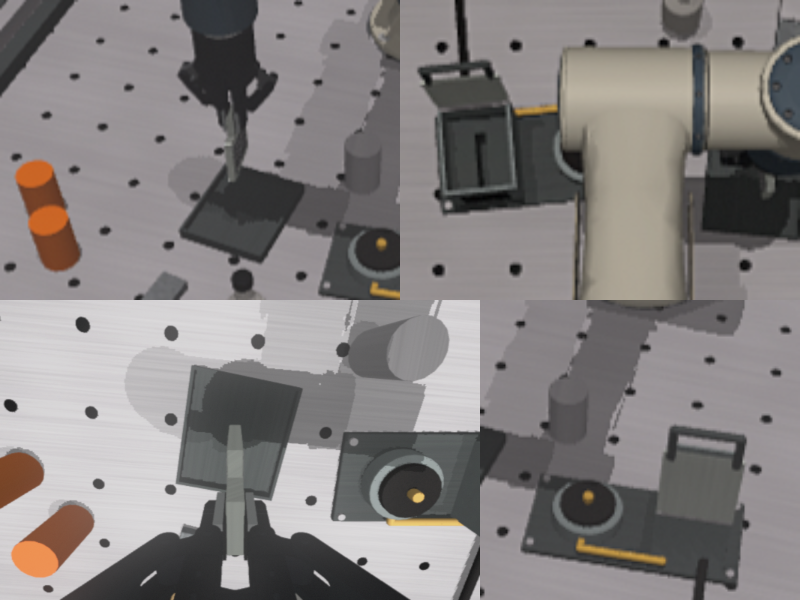

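```bash
python3 - <<'E'
from h import *
w=np.load('pics/w10.npz');s=np.load('pics/s10.npz')
c=[onz(w,(x/.75,(y-300)/.75),18)[:2] for x,y in((193,366),(302,388),(272,498),(177,485))]
print(np.round(c),np.mean(c,0))
P=np.array([513.4,-166.6,192.1]);X=np.array([.996,.088,0])
for k in(-35,35):
  for h in(-92,-89,-85):print(k,h,((proj(s,[P+k*X+[0,0,h]])-[150,90])*2).round(1),(proj(w,[P+k*X+[0,0,h]])*.75+[0,300]).round(1))
g=cv2.cvtColor(s['pixels'],cv2.COLOR_BGR2GRAY)
print([(v,g[v,262:272].tolist()) for v in range(168,186)])
goto((515.5,-165,193))
E
```

```text
[[ 433. -221.]
 [ 446.  -95.]
 [ 591. -110.]
 [ 583. -237.]] [ 513.55445966 -166.05388352]
-35 -92 [[244.2 148.9]] [[235.5 425.5]]
-35 -89 [[244.1 147.4]] [[235.5 426.3]]
-35 -85 [[243.8 145.4]] [[235.5 427.4]]
35 -92 [[231. 184.]] [[235.4 496.5]]
35 -89 [[230.8 182.5]] [[235.4 498.1]]
35 -85 [[230.5 180.4]] [[235.4 500.2]]
[(168, [130, 102, 100, 103, 79, 59, 62, 51, 50, 67]), (169, [144, 106, 101, 103, 86, 65, 58, 56, 63, 82]), (170, [148, 107, 101, 103, 90, 69, 47, 56, 78, 112]), (171, [119, 106, 102, 102, 93, 67, 50, 54, 86, 142]), (172, [77, 96, 104, 102, 97, 72, 46, 65, 89, 133]), (173, [54, 76, 101, 102, 102, 70, 58, 73, 64, 71]), (174, [45, 66, 101, 102, 106, 73, 66, 83, 56, 44]), (175, [43, 67, 101, 102, 106, 72, 60, 70, 50, 47]), (176, [43, 70, 101, 102, 104, 80, 68, 62, 49, 47]), (177, [53, 65, 100, 102, 103, 86, 77, 63, 49, 48]), (178, [65, 64, 101, 103, 103, 90, 75, 51, 48, 49]), (179, [65, 62, 127, 106, 104, 90, 58, 49, 49, 49]), (180, [66, 64, 134, 95, 92, 75, 51, 49, 48, 49]), (181, [67, 66, 59, 46, 55, 49, 48, 49, 50, 49]), (182, [67, 62, 50, 48, 48, 48, 49, 48, 49, 49]), (183, [62, 50, 48, 50, 50, 49, 50, 49, 50, 49]), (184, [50, 49, 48, 49, 49, 49, 50, 48, 48, 49]), (185, [51, 49, 49, 49, 48, 49, 49, 50, 49, 49])]
TCP [ 513.7 -166.5  192.7] axes x [-0.996 -0.088 -0.002] y [-0.088  0.996 -0.   ] z [ 0.002 -0.    -1.   ] F [ 0.7  0.2 -1.3] open 9.1 t 25.0 q6 -1.46
shift cm [-0.19  0.13 -0.03]
```

Plate foot is about 105 mm above the table and within about 2 mm of the tray's centre. Settle, then hand in.

```bash
python3 -m inch '[[[-1,0,0,0,0],[-1,0,0,0,0],[-1,0,0,0,0],[-1,0,0,0,0],[-1,0,0,0,0],[-1,0,0,0,0],[-1,0,0,0,0],[-1,0,0,0,0]]]' && python3 -c "
from plant import ticket
print(ticket.job_done())"
```

```text
t: 26.0
position: [513.2, -166.7, 191.8]
orientation: [0.137, -3.139, 0.0]
force: [-0.7, 0.6, -1.3]
opening: 9.1
the job is handed in; nothing more can be done
None
```

I did the whole job in the order asked and handed it in at 26 s of the 72 s allowed; no verdict came back.

- **Cup:** I set it mouth down over the nozzle and pressed the pad to its stop, where the wrist read about 35 N. I then stood it mouth down on bare table at about (400, -20) mm.
- **Flap:** I lifted it by the bar to about 1.66 rad, worked out from the arc of the move, and it stayed up in the later pictures.
- **Plate:** I drew it out by its tab and am holding it upright over the tray. The last images put its lower edge about 101 mm above the tray floor and within about 2 mm of the middle.

**Checks that disagreed:**
- While lifting the flap I pressed toward the hinge by about 3 mm. The wrist force reached about 27 N, so I corrected the rest of the arc and it dropped.
- The jaws closed on the tab about 3–4 mm higher by arm position than planned, but the camera showed only 1–2 mm. Either way the lower edge is within a few millimetres of the 10 cm asked.
- The wrist camera placed the pad and the bar 2–4 mm off the overview cameras in x. I mostly went with the wrist view.

I moved none of the bystanders or the orange cups. I did not check the brush, spray bottle, pipe and square one by one at the end.

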